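# Shelter the loose vials in the sample box

## Robot

A 7-joint arm with a two-finger parallel gripper is mounted at the origin on the work surface. World frame = base frame: x ahead of the robot, y to its left, z up, the work surface at z = 0. Lengths are in m, angles in rad, forces in N, time in s.
With the tool pointing down it reaches from about 0.425 to 0.95 m from the base axis. Payload 4.7 kg.
Tool frame: the origin (TCP) lies on the centre line of the jaws, within the pads' length; the fingertips stand 8 mm ahead of it and the grasp point (between the pads) lies 11 mm behind it; z points along the fingers, y is the line along which they close (so a half turn about z gives the same grasp; the last joint's range is limited). The gripper opens to 85 mm and grips with 20 to 120 N. Pads are 22 mm wide; open, the fingers measure 114 mm over their backs; the gripper's body (76 mm by 85 mm) begins 54 mm behind the grasp point. The pads swing forward as they close: fully open they stand 13 mm farther back than shut.
Start: joints at [1.209, 0.469, -0.049, 1.532, 0.024, 1.141, -0.082], TCP at [0.221, -0.638, 0.239] pointing down, gripper open.
Joint ranges: [-2.59, 2.59], [-0.33, 1.99], [-1.39, 1.29], [0.1, 2.45], [-1.04, 4.18], [0.21, 1.99], [-2.66, 2.66]. Speed limits (rad/s): [2.57, 2.57, 3.14, 3.14, 3.14, 3.14, 3.14].

## Interface

Orientations are given as a 3x3 rotation matrix whose columns are the frame's x, y, z axes.
In Python, from rig import arm, vision, status, order gives the robot as it stands (arm), with the cameras (vision), the readings (status) and the job (order). Calls block until the motion is done:
- arm.movep(position, orientation): joint-space move of the TCP to a pose.
- arm.move_l(position, attitude=None, feed=0.15, until_force=None): straight line of the TCP; attitude=None keeps the orientation; feed is the mean speed in m/s. With until_force (N) it stops when the force on the tool has changed by that much, and returns True; else False.
- arm.move_joints(angles): joint-space move.
- arm.command_gripper(opening, newtons=None): finger opening in m; newtons is the grip in N (None keeps the last); returns when the fingers have stopped.
- arm.sleep(seconds).
- arm.inverse_kinematics(position, orientation): joint angles nearest the present ones, or None.
- status.sense(): the state.
- vision.camera(name): name is "side" or "top"; returns the picture (384x512x3 uint8, red, green, blue); there is no depth.
- vision.camera_params(name): a dict with "K" (3x3 intrinsics, pixels), "position" and "rotation" of the camera in the world. Camera axes: x right, y down, z forward; pixel columns grow to the right and rows downward; lengths in m; the calibration is good to about 2 mm. A picture is of the moment at which its call begins. camera_params takes no time and is no camera call.
A pose or a line that the arm cannot do raises arm.Unreachable and nothing moves.
- order.finish_job(): hands the job in; it is judged then, once.
The state is a dict: "time_s": time; "joint_pos": joint angles; "qd": joint speeds; "joint_efforts": joint torques, N m; "position": TCP position; "tcp_rot": TCP orientation; "wrist_force": force on the tool from outside, world axes, zero at the start; "ft_torque": the same for the moment, N m; "finger_gap": finger opening in m; "gripper_force": force on a finger pad.
Only numpy, scipy, OpenCV 4.12 (cv2) and the standard library are available. Lean on these libraries where they do the work, as an engineer would, in place of code of your own. Each camera call takes 0.05 s, during which the arm holds its last target. There are 200 camera calls.

## Task

Put the loose amber vials away from the light: lift the cover of the low white sample box until it rests on its stop, then take the straightedge from its tray and push all the vials upright through the mouth into the box, clear of where the cover's flap comes down. Set the straightedge back in its tray, standing flat on the tray's floor, and close the cover fully. Only the straightedge may touch the vials, never the gripper, and leave the other glassware where it stands.

Things in the scene. Friction and masses are not known exactly. Their poses are not given: they have to be found in the camera images.
- box: Low white box fixed on the mat: side and back walls 66 mm high, 6 mm thick, no floor (the mat is its floor), open mouth, hinged aluminium cover. Origin on the mat at the centre of the inside; x points from the mouth (x = -75 mm) to the back wall (inner face x = +75 mm), y across (side walls' inner faces at -88 and +88 mm), z up. The mouth looks to about world +y, where the vials stand.
- lid_hinge (a point): Point on the cover's hinge line, which runs along the box's y at x = +78 mm, z = 71.5 mm of the box.
- lid (a joint): Angle of the cover: 0 closed and level, grows as it is lifted (turns about the box's +y axis); 1.9 is its stop, leaning back past upright. Stiff hinge: the cover stays where it is left; 2 to 4 N at the handle moves it. Cover 158 mm long, 5 mm thick, 188 mm wide; a flap hangs 60 mm down from its front edge and bars the mouth when closed.
- lid_handle (a point): Middle of the cover's handle, a round dark bar 10 mm in diameter, 100 mm long, parallel to the hinge, 198 mm from it, in the plane of the cover; 40 mm from the cover's edge, joined by two thin arms 46 mm either side of the middle. It can be pinched across from straight above at every angle of the cover; the bar turns between the fingers.
- pusher: Straightedge: steel blade 150 mm long, 40 mm high, 8 mm thick, on edge, with an upright grey grip plate behind its middle (T-shaped from above), 0.13 to 0.21 kg. Origin at the middle of the lower edge of the blade's front face; x points forward out of that face, y along the blade, z up. Grip plate: x = -58 to -8 mm, y = -6 to 6 mm, z = 0 to 108 mm.
- pusher_mid (a point): Point on the underside of the straightedge, 29 mm behind the blade's front face: the middle of its footprint.
- tray: Flat steel parking tray of the straightedge, fixed: 106 x 196 mm outside, floor 3 mm thick, rim 10 mm high and 3 mm thick. Origin at the centre of its underside; y along its length, z up; inner space x = -50 to 50 mm, y = -95 to 95 mm.
- jar: Bystander: loose jar with a lid, 44 mm across, 70 mm high; origin at the centre of its underside.
- reagent: Bystander: loose amber bottle, 68 mm across, 150 mm high; origin at the centre of its underside.
- beaker: Bystander: loose glass beaker, 64 mm across, 85 mm high; origin at the centre of its underside.
- vial1: Loose amber glass vial with a white cap, 34 mm in diameter, 36 mm high, 40 g, bottom-heavy, standing upright in front of the box's mouth (five to seven such vials are present). Origin at the centre of its underside, z up.
- vial2: Loose amber glass vial with a white cap, 34 mm in diameter, 36 mm high, 40 g, bottom-heavy, standing upright in front of the box's mouth (five to seven such vials are present). Origin at the centre of its underside, z up.
- vial3: Loose amber glass vial with a white cap, 34 mm in diameter, 36 mm high, 40 g, bottom-heavy, standing upright in front of the box's mouth (five to seven such vials are present). Origin at the centre of its underside, z up.
- vial4: Loose amber glass vial with a white cap, 34 mm in diameter, 36 mm high, 40 g, bottom-heavy, standing upright in front of the box's mouth (five to seven such vials are present). Origin at the centre of its underside, z up.
- vial5: Loose amber glass vial with a white cap, 34 mm in diameter, 36 mm high, 40 g, bottom-heavy, standing upright in front of the box's mouth (five to seven such vials are present). Origin at the centre of its underside, z up.
- vial6: Loose amber glass vial with a white cap, 34 mm in diameter, 36 mm high, 40 g, bottom-heavy, standing upright in front of the box's mouth (five to seven such vials are present). Origin at the centre of its underside, z up.
- vial7: Loose amber glass vial with a white cap, 34 mm in diameter, 36 mm high, 40 g, bottom-heavy, standing upright in front of the box's mouth (five to seven such vials are present). Origin at the centre of its underside, z up.

How it is judged:
On the way, in this order (a step that is already met when the one before it is completed fails the run):
1. the cover is open and rests on its stop (within 0.1 rad) (value of joint lid above 1.8 rad), for 0.2 s.
2. all the vials stand in the box and the cover is still open (x of vial1 in the frame of box between -0.062 and 0.068 m and y of vial1 in the frame of box between -0.083 and 0.083 m and angle between each of vial1, vial2, vial3, vial4, vial5, vial6, vial7's own z axis and vertical below 0.2 rad and x of vial2 in the frame of box between -0.062 and 0.068 m and y of vial2 in the frame of box between -0.083 and 0.083 m and x of vial3 in the frame of box between -0.062 and 0.068 m and y of vial3 in the frame of box between -0.083 and 0.083 m and x of vial4 in the frame of box between -0.062 and 0.068 m and y of vial4 in the frame of box between -0.083 and 0.083 m and x of vial5 in the frame of box between -0.062 and 0.068 m and y of vial5 in the frame of box between -0.083 and 0.083 m and x of vial6 in the frame of box between -0.062 and 0.068 m and y of vial6 in the frame of box between -0.083 and 0.083 m and x of vial7 in the frame of box between -0.062 and 0.068 m and y of vial7 in the frame of box between -0.083 and 0.083 m and value of joint lid above 1.2 rad), for 0.2 s.
At the end, for the whole second after the job is handed in: Every vial stands upright (0.2 rad) inside the box, its centre at least 13 mm behind the mouth; the straightedge stands flat on its tray's floor, its middle within 30 mm across and 35 mm along of the tray's centre; the cover is closed to within 0.05 rad; all at rest (x of vial1 in the frame of box between -0.062 and 0.068 m and y of vial1 in the frame of box between -0.083 and 0.083 m and angle between each of vial1, vial2, vial3, vial4, vial5, vial6, vial7's own z axis and vertical below 0.2 rad and x of vial2 in the frame of box between -0.062 and 0.068 m and y of vial2 in the frame of box between -0.083 and 0.083 m and x of vial3 in the frame of box between -0.062 and 0.068 m and y of vial3 in the frame of box between -0.083 and 0.083 m and x of vial4 in the frame of box between -0.062 and 0.068 m and y of vial4 in the frame of box between -0.083 and 0.083 m and x of vial5 in the frame of box between -0.062 and 0.068 m and y of vial5 in the frame of box between -0.083 and 0.083 m and x of vial6 in the frame of box between -0.062 and 0.068 m and y of vial6 in the frame of box between -0.083 and 0.083 m and x of vial7 in the frame of box between -0.062 and 0.068 m and y of vial7 in the frame of box between -0.083 and 0.083 m and x of pusher_mid in the frame of tray between -0.03 and 0.03 m and y of pusher_mid in the frame of tray between -0.035 and 0.035 m and z of pusher_mid in the frame of tray below 0.009 m and angle between pusher's own z axis and vertical below 0.1 rad and value of joint lid below 0.05 rad and linear speed of each of pusher, vial1, vial2, vial3, vial4, vial5, vial6, vial7 below 0.02 m/s); the robot touches nothing.
It fails at once if the gripper or arm touches a vial (contact force between any of the fingers, the arm and vial1 above 0.5 N or contact force between any of the fingers, the arm and vial2 above 0.5 N or contact force between any of the fingers, the arm and vial3 above 0.5 N or contact force between any of the fingers, the arm and vial4 above 0.5 N or contact force between any of the fingers, the arm and vial5 above 0.5 N or contact force between any of the fingers, the arm and vial6 above 0.5 N or contact force between any of the fingers, the arm and vial7 above 0.5 N).
It fails at once if a bystander is moved by more than 25 mm (distance of any of jar, reagent, beaker from where it was at the start of the episode above 0.025 m).
Of vial1, vial2, vial3, vial4, vial5, vial6, vial7 only 5 to 7 are there at a start; the rules pass over those that are not, and their reading is None.
At some moment in a run one of vial1, vial2, vial3, vial4, vial5, vial6, vial7 may be knocked a few centimetres aside while the robot is not near it.
Once in a run the grip may slacken for a moment while it holds something.
It also fails if it takes over 210 s, if anything falls off the work surface, if the arm or the gripper's body presses on something with over 40 N, if the wrist force passes 120 N, or if a joint passes its speed limit or range.

## Working session

There is one attempt and no reset: what is moved stays moved. The work goes in short steps, each a Python script; the robot and the scene stay as the last script left them, time stands still between calls to the robot, and variables do not carry over. Pictures are saved under pics/ and viewed, at most 14 in all, crops included, and the job is handed in when it is done.

```bash
ls; mkdir -p pics; python3 - <<'E'
from rig import arm, vision, status, order
import cv2, numpy as np
np.set_printoptions(precision=4,suppress=True)
for n in("top","side"):
    im=vision.camera(n); cv2.imwrite(f"pics/{n}0.png",cv2.resize(im[:,:,::-1],(800,600),interpolation=cv2.INTER_CUBIC)); np.save(f"{n}0.npy",im)
    p=vision.camera_params(n); print(n,p)
s=status.sense();print(s)
E
```

```text
pics
rig.py
top {'K': array([[386.5263,   0.    , 256.2828],
       [  0.    , 386.5263, 195.8744],
       [  0.    ,   0.    ,   1.    ]]), 'position': array([0.3764, 0.0673, 1.0929]), 'rotation': array([[-0.0148, -0.9804,  0.1965],
       [-0.9997,  0.0108, -0.0212],
       [ 0.0187, -0.1968, -0.9803]])}
side {'K': array([[350.2045,   0.    , 260.8468],
       [  0.    , 350.2045, 185.4385],
       [  0.    ,   0.    ,   1.    ]]), 'position': array([0.3806, 0.449 , 0.6206]), 'rotation': array([[-0.8906, -0.3577,  0.2809],
       [-0.4545,  0.6771, -0.5788],
       [ 0.0168, -0.6431, -0.7656]])}
{'time_s': 0.1, 'joint_pos': array([ 1.2091,  0.4694, -0.0486,  1.5336,  0.0241,  1.141 , -0.0823]), 'qd': array([ 0.0004, -0.001 , -0.0004, -0.0024,  0.0003,  0.0005,  0.0007]), 'joint_efforts': array([  0.0007, -51.1515,  -0.0468, -23.8394,   0.0108,   0.0044,
         0.    ]), 'position': array([ 0.2204, -0.6375,  0.2384]), 'tcp_rot': array([[ 0.9451,  0.3267, -0.0006],
       [ 0.3267, -0.9451,  0.0017],
       [-0.0001, -0.0018, -1.    ]]), 'wrist_force': array([-0.4001, -0.0959, -0.198 ]), 'ft_torque': array([-0.0206,  0.0244,  0.0569]), 'gripper_force': 0.0, 'finger_gap': 0.08565829956671178}
```

View pics/top0.png

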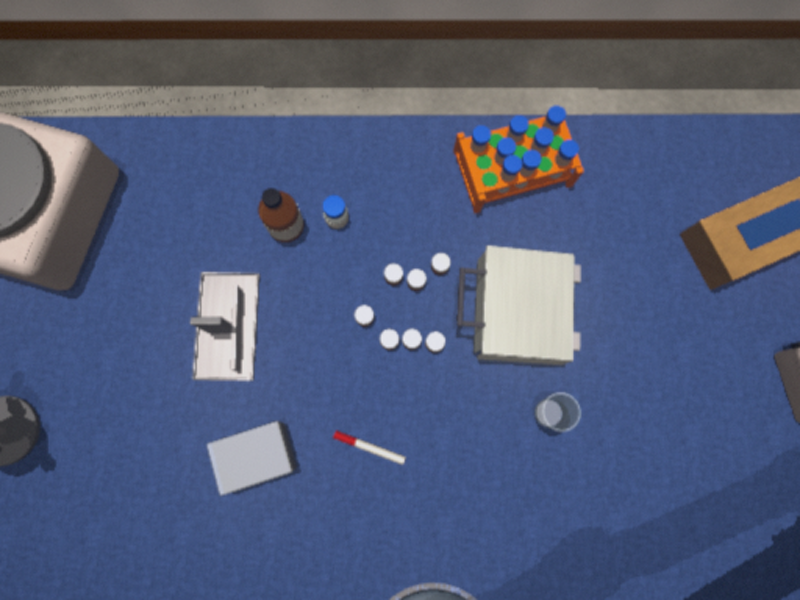

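View pics/side0.png

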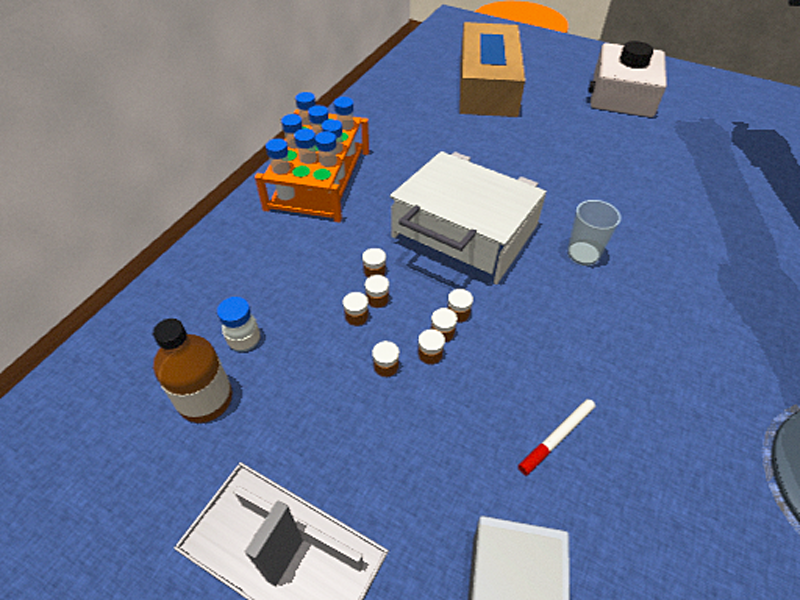

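Top view: seven white caps (400–450, 262–342 and 364,315), box cover at about (480–575, 250–362) with its handle on the left side, tray (195–258, 272–380) holding the straightedge, with the blade at col 238 and the grip plate reaching left to 192. The bystanders are the amber bottle (282,215), the jar (335,212) and the beaker (558,412). The side view agrees.

```bash
cat > h.py <<'E'
from rig import arm, vision, status, order
import cv2, numpy as np
np.set_printoptions(precision=4,suppress=True)
P={n:vision.camera_params(n) for n in("top","side")}
def cast(n,uv,z):
    p=P[n]; uv=np.atleast_2d(uv).astype(float)
    d=np.c_[uv,np.ones(len(uv))]@np.linalg.inv(p["K"]).T@p["rotation"].T
    return p["position"]+d*((z-p["position"][2])/d[:,2])[:,None]
def proj(n,X):
    p=P[n]; c=(np.atleast_2d(X)-p["position"])@p["rotation"]; c=c@p["K"].T
    return c[:,:2]/c[:,2:]
def blobs(mask,lo,hi):
    k,l,st,c=cv2.connectedComponentsWithStats(mask.astype(np.uint8))
    return [(st[i],c[i],l==i) for i in range(1,k) if lo<=st[i,4]<=hi]
def white(im): # low saturation, bright
    a=im.astype(int); return (a.min(2)>130)&(a.max(2)-a.min(2)<60)
def vials(n,im=None):
    im=vision.camera(n) if im is None else im
    out=[]
    for st,c,m in blobs(white(im),40,260):
        X=cast(n,c,0.036)[0]
        if max(st[2],st[3])<24 and .2<X[0]<.7 and -.42<X[1]<.2: out.append(np.r_[X[:2],st[4]])
    return np.array(out)
E
python3 - <<'E'
from h import *
for n in("top","side"):
    im=np.load(n+"0.npy"); print(n); print(vials(n,im))
    for st,c,m in blobs(white(im),700,9000):
        cs,_=cv2.findContours(m.astype(np.uint8),cv2.RETR_EXTERNAL,cv2.CHAIN_APPROX_NONE)
        h=cv2.convexHull(max(cs,key=len)); q=cv2.approxPolyDP(h,6,True)[:,0]
        print(st,c); print(np.c_[q,cast(n,q,.074)[:,:2],cast(n,q,.010)[:,:2]])
im=np.load("top0.npy")[150:250,110:380,::-1]
cv2.imwrite("pics/c1.png",cv2.resize(im[:,:75],None,fx=6,fy=6,interpolation=cv2.INTER_NEAREST))
cv2.imwrite("pics/c2.png",cv2.resize(im[:,170:],None,fx=6,fy=6,interpolation=cv2.INTER_NEAREST))
E
```

```text
top
[[  0.6703  -0.0291 113.    ]
 [  0.6508   0.0572 116.    ]
 [  0.6406   0.0155 119.    ]
 [  0.5748   0.1107 122.    ]
 [  0.5313   0.0663 123.    ]
 [  0.5309   0.0264 126.    ]
 [  0.5253  -0.0155 128.    ]
 [  0.3977  -0.2089 188.    ]]
[ 159   57  114   17 1115] [218.87    66.6188]
[[272.      69.       0.953   -0.0055   0.9892  -0.0101]
 [159.      72.       0.9449   0.3181   0.9807   0.3339]
 [164.      59.       0.9857   0.3052   1.024    0.3201]
 [265.      57.       0.991    0.0139   1.0296   0.0106]]
[336  57  67  16 864] [368.0463  64.1597]
[[402.      68.       0.9546  -0.3834   0.9909  -0.4117]
 [343.      72.       0.9426  -0.2105   0.9782  -0.228 ]
 [336.      58.       0.9871  -0.1927   1.0255  -0.209 ]
 [395.      58.       0.9865  -0.3656   1.0248  -0.3928]]
[   0   72   55  102 1762] [ 26.6759 121.0193]
[[  0.      72.       0.9469   0.7668   0.9827   0.8107]
 [ 54.      89.       0.894    0.6107   0.9265   0.6448]
 [ 18.     173.       0.6505   0.6853   0.6677   0.7241]
 [  0.     170.       0.6593   0.734    0.677    0.7759]]
[ 308  157   64   74 4083] [338.
[... 1495 characters left out ...]
 0.4836  -0.2425   0.4957  -0.3235]
 [323.     155.       0.4997  -0.1065   0.5136  -0.1716]]
[ 111  296  138   88 5665] [176.835 348.08 ]
[[111.     350.       0.6317   0.4154   0.6611   0.4114]
 [154.     296.       0.6274   0.322    0.6563   0.3071]
 [248.     352.       0.4537   0.3266   0.4623   0.3123]
 [231.     383.       0.4556   0.3725   0.4644   0.3636]
 [159.     383.       0.5437   0.4178   0.5628   0.4142]]
[ 302  330   63   54 2916] [332.7366 359.2603]
[[307.     331.       0.3885   0.2596   0.3894   0.2374]
 [362.     340.       0.3104   0.2338   0.3022   0.2086]
 [363.     383.       0.2927   0.2887   0.2824   0.27  ]
 [302.     383.       0.3682   0.3276   0.3668   0.3134]]
```

View pics/c1.png

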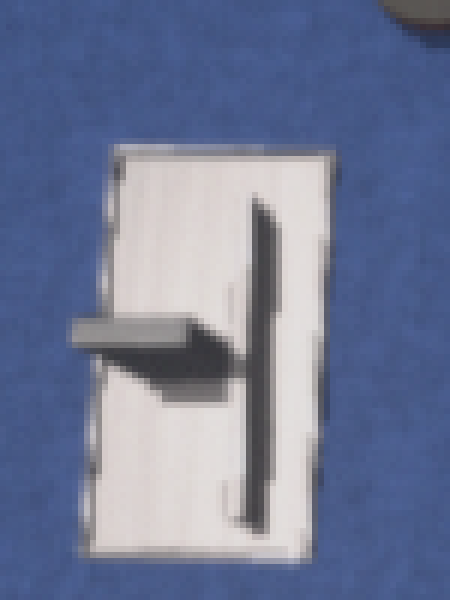

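View pics/c2.png

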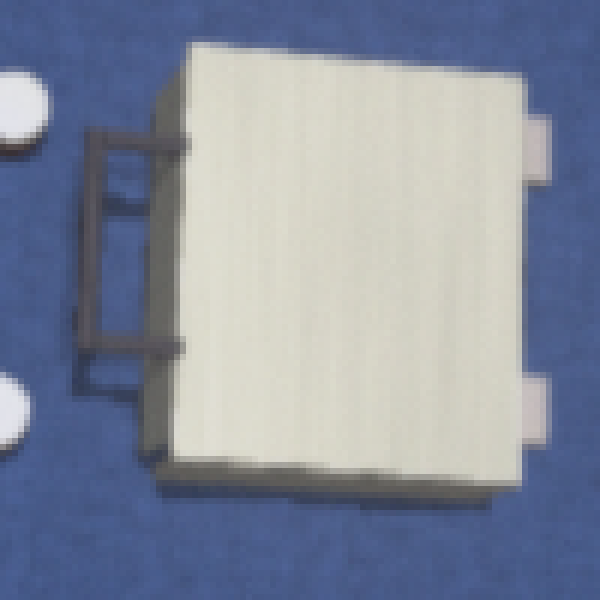

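The crops give the cover corners at (188,43), (524,75), (520,487) and (174,460) in c2, and the bar centre at about (90,240). In c1 the grip-plate top spans (72–190, 318–348) and the blade is a dark strip at col 247–280, rows 200–530.

```bash
python3 - <<'E'
from h import *
c=lambda pts,o:np.array(pts,float)/6-.5+np.array(o)
o2=(280,150);o1=(110,150)
q=cast("top",c([(188,43),(524,75),(520,487),(174,460)],o2),.074)[:,:2]
print("cover",q,q.mean(0),[np.linalg.norm(q[i]-q[i-1]) for i in range(4)])
print("bar",cast("top",c([(95,130),(86,350)],o2),.0715))
t=cast("top",c([(113,150),(333,153),(310,560),(84,555)],o1),.010)[:,:2]
print("tray",t,t.mean(0),[np.linalg.norm(t[i]-t[i-1]) for i in range(4)])
print("grip",cast("top",c([(72,333),(190,331),(131,333)],o1),.111))
g=np.load("top0.npy").mean(2).astype(int)
for r in(186,192,198,205,212,220,228,234):print(r,g[r,145:160])
s=np.load("side0.npy")[285:384,105:255,::-1]
cv2.imwrite("pics/c3.png",cv2.resize(s,None,fx=5,fy=5,interpolation=cv2.INTER_NEAREST))
s=np.load("side0.npy")[90:190,240:355,::-1]
cv2.imwrite("pics/c4.png",cv2.resize(s,None,fx=6,fy=6,interpolation=cv2.INTER_NEAREST))
E
```

```text
cover [[ 0.6891 -0.1066]
 [ 0.6724 -0.2605]
 [ 0.4832 -0.2452]
 [ 0.4971 -0.0922]] [ 0.5855 -0.1761] [np.float64(0.19247049843632766), np.float64(0.15483814564395346), np.float64(0.18979348061782386), np.float64(0.1536735372732534)]
bar [[ 0.6489 -0.0627  0.0715]
 [ 0.5473 -0.0551  0.0715]]
tray [[0.6601 0.4104]
 [0.6576 0.3055]
 [0.4634 0.31  ]
 [0.4671 0.4141]] [0.5621 0.36  ] [np.float64(0.19309027615667176), np.float64(0.10491353204203174), np.float64(0.19426996185196035), np.float64(0.10414167375990167)]
grip [[0.5532 0.3918 0.111 ]
 [0.5535 0.3417 0.111 ]
 [0.5529 0.3667 0.111 ]]
186 [213 214 217 214 215 215 198  94  70  86 144 210 221 220 220]
192 [217 218 219 219 216 218 201  98  69  74  95 152 216 220 221]
198 [219 219 212 196 210 207 157  84  70  74  95 152 215 220 223]
205 [140 179 201 204 211 199 116  74  71  89 149 215 221 223 223]
212 [ 63  65  73 101 118 112  76  70  73  92 152 214 222 222 223]
220 [222 222 222 218 218 198  94  69  73  87 144 216 223 223 222]
228 [220 221 221 220 220 199  97  69  73  94 151 216 223 222 222]
234 [220 214 197 214 208 152  82  69  81 141 215 222 222 220 221]
```

View pics/c3.png

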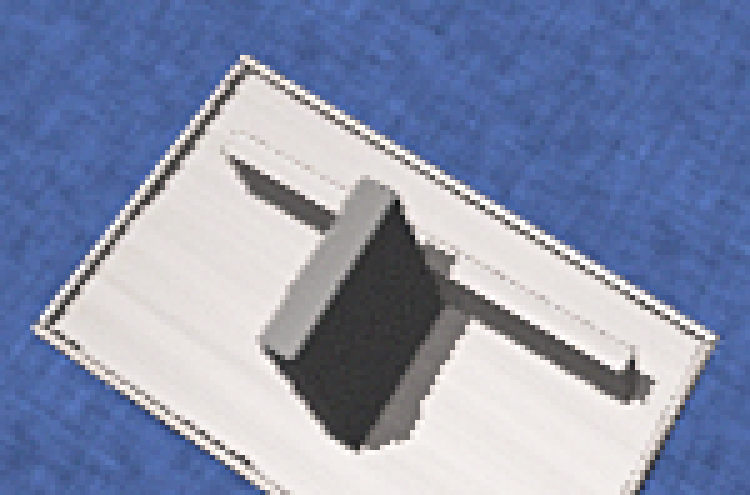

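View pics/c4.png

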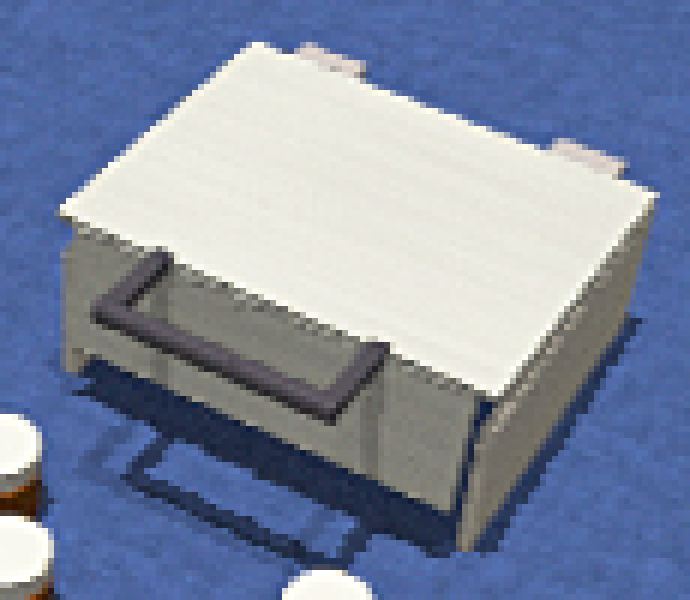

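The side crops show the grip top quad at (262,343), (298,360), (398,195) and (362,178), and the cover corners at (258,42), (655,195), (495,398) and (60,212). The bar runs from (105,310) to (330,410).

```bash
python3 - <<'E'
from h import *
c=lambda pts,o,k:np.array(pts,float)/k-.5+np.array(o)
q=cast("side",c([(60,212),(258,42),(655,195),(495,398)],(240,90),6),.074)[:,:2]
print("cover",q,q.mean(0),[np.linalg.norm(q[i]-q[i-1]) for i in range(4)])
print("bar",cast("side",c([(103,308),(330,410)],(240,90),6),.0715))
print("grip",cast("side",c([(330,269),(280,351),(380,186)],(105,285),5),.111))
print("tray",cast("side",c([(243,60),(715,340),(37,330)],(105,285),5),.010))
print("blade fronttop/bottom",cast("top",[(151.2,186),(150.2,228)],.043),cast("top",[(155.2,192),(154.4,228)],.003))
print("blade ends",cast("top",c([(255,200),(250,530)],(110,150),6),.043))
print("hinge tabs",cast("top",c([(549,150),(546,410)],(280,150),6),.07))
E
```

```text
cover [[ 0.6908 -0.1196]
 [ 0.6685 -0.259 ]
 [ 0.4843 -0.2421]
 [ 0.5007 -0.103 ]] [ 0.5861 -0.1809] [np.float64(0.190840796074693), np.float64(0.14121895587821406), np.float64(0.18495796924332816), np.float64(0.14002275710264817)]
bar [[ 0.6513 -0.0806  0.0715]
 [ 0.5527 -0.0712  0.0715]]
grip [[0.5525 0.3685 0.111 ]
 [0.5518 0.3918 0.111 ]
 [0.5535 0.3435 0.111 ]]
tray [[0.6571 0.3086 0.01  ]
 [0.4627 0.3133 0.01  ]
 [0.6593 0.4114 0.01  ]]
blade fronttop/bottom [[0.618  0.3354 0.043 ]
 [0.5012 0.3336 0.043 ]] [[0.6094 0.3335 0.003 ]
 [0.5058 0.3319 0.003 ]]
blade ends [[0.627  0.3335 0.043 ]
 [0.4745 0.3299 0.043 ]]
hinge tabs [[ 0.6378 -0.2707  0.07  ]
 [ 0.518  -0.2606  0.07  ]]
```

The two views only agree on the bar if it sits at z≈0.09, so the cover starts ajar by about 0.1 rad. With that, the hinge-to-bar distance comes out at 196 mm, against 197 expected. Opening the cover next.

```bash
cat >> h.py <<'E'
YAW=.086; XB=np.array([-np.sin(YAW),-np.cos(YAW),0]); YB=np.array([np.cos(YAW),-np.sin(YAW),0]); BO=np.array([.585,-.1745,0])
HB=BO+.078*XB+[0,0,.0715]
def w2b(p): d=np.c_[np.atleast_2d(p)[:,:2],np.zeros(len(np.atleast_2d(p)))]-BO; return np.c_[d@XB,d@YB]
def b2w(x,y,z=0): return BO+x*XB+y*YB+[0,0,z]
def bar(th): return HB+.198*(-np.cos(th)*XB+np.sin(th)*np.array([0,0,1]))
ROTL=np.c_[-np.cross([0,0,1],XB)*-1*-1,XB,[0,0,-1]]; ROTL[:,0]=np.cross(ROTL[:,1],ROTL[:,2])
UP=np.array([0,0,1.])
def tri(a,b):  # pixel in top, pixel in side -> point, miss distance
    r=[(P[n]["position"],cast(n,q,0)[0]-P[n]["position"]) for n,q in(("top",a),("side",b))]
    A=np.c_[r[0][1],-r[1][1]]; s=np.linalg.lstsq(A,r[1][0]-r[0][0],rcond=None)[0]
    u=r[0][0]+s[0]*r[0][1]; v=r[1][0]+s[1]*r[1][1]; return (u+v)/2,np.linalg.norm(u-v)
E
sed -i 's/^ROTL=.*/ROTL=np.c_[np.cross(XB,[0,0,-1]),XB,[0,0,-1]]/' h.py
python3 - <<'E'
from h import *
a=(np.array([90.5,240])/6-.5+[280,150]); b=(np.array([217,359])/6-.5+[240,90])
print(tri(a,b), bar(.1))
B=tri(a,b)[0]; th0=np.arcsin((B[2]-.0715)/.198); print("th0",th0)
B=bar(th0)
arm.command_gripper(.045)
arm.movep(B+[0,0,.15],ROTL); arm.move_l(B+[0,0,-.009],feed=.12,until_force=8)
print(status.sense()["position"])
arm.command_gripper(0,40); s=status.sense(); print(s["finger_gap"],s["position"],s["wrist_force"],s["time_s"])
im=vision.camera("side"); cv2.imwrite("pics/g1.png",im[60:220,200:400,::-1].repeat(3,0).repeat(3,1))
E
```

```text
(array([ 0.5929, -0.0564,  0.0919]), np.float64(0.0006092021284413333)) [ 0.5952 -0.0559  0.0913]
th0 0.10303976682487545
[ 0.5958 -0.056   0.0837]
0.008000864136646739 [ 0.5955 -0.0555  0.0832] [0.9277 1.6559 0.747 ] 4.925
```

View pics/g1.png

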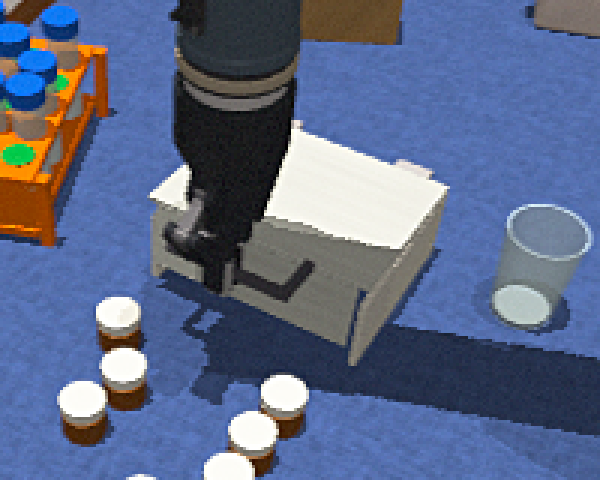

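The bar is held between the fingers at about (220,275) in the picture, with a gap of about 8 mm. Next the arc.

```bash
python3 - <<'E'
from h import *
th0=.103; off=status.sense()["position"]-bar(th0)
for th in np.linspace(th0,1.92,15)[1:]:
    arm.move_l(bar(th)+off,ROTL,feed=.09)
    s=status.sense(); print(round(th,2),s["finger_gap"].__round__(4),s["wrist_force"],s["position"]-off-bar(th))
print(s["time_s"])
E
```

```text
0.23 0.0084 [ 0.4379  1.5415 -0.1232] [0.     0.0001 0.0004]
0.36 0.0083 [0.4456 3.3607 0.0653] [0.0001 0.0003 0.0004]
0.49 0.0084 [-0.128   4.463   2.4314] [0.0002 0.0007 0.0003]
0.62 0.0086 [1.0554 4.9813 3.4088] [0.0003 0.0012 0.0004]
0.75 0.0081 [0.0564 5.8707 5.2302] [0.0005 0.0018 0.0008]
0.88 0.0085 [-2.1096  6.7398  8.0584] [0.0006 0.0022 0.0015]
1.01 0.0086 [-1.4166  8.275  10.5805] [0.0008 0.0026 0.0021]
1.14 0.008 [-2.5993  6.9092 15.9117] [0.001  0.0017 0.0031]
1.27 0.0082 [-2.7341  4.2348 14.7705] [0.001  0.0001 0.0031]
1.4 0.0088 [-1.8992  2.6066 12.9331] [ 0.0009 -0.0013  0.0031]
1.53 0.0085 [ 1.0281 -0.5289  9.6521] [ 0.0009 -0.0028  0.0023]
1.66 0.0079 [ 3.051  -2.3636  6.2484] [ 0.001  -0.003   0.0013]
1.79 0.0087 [ 6.3154 -1.9169  3.0647] [ 0.0011 -0.0028  0.0003]
1.92 0.0086 [ 1.3812  8.1672 10.9215] [0.0018 0.0035 0.0017]
11.0417
```

```bash
python3 - <<'E'
from h import *
arm.command_gripper(.045); p=status.sense()["position"]
arm.move_l(p+[0,0,.09],feed=.15)
R=np.c_[[0,1,0],[1,0,0],[0,0,-1]].astype(float)  # tool y = world x
if np.linalg.det(R)<0: R[:,0]*=-1
for sgn in(1,-1):
    Q=R.copy(); Q[:,:2]*=sgn
    print(sgn,arm.inverse_kinematics([.5535,.366,.25],Q),arm.inverse_kinematics([.6,-.05,.08],Q))
im=vision.camera("side");im2=vision.camera("top")
print(vials("top",im2)); print(vials("side",im))
cv2.imwrite("pics/o1.png",np.vstack([im,im2])[:,:,::-1].copy()[::1]); cv2.imwrite("pics/o1.png",cv2.resize(np.hstack([im,im2])[:,:,::-1],(800,300),interpolation=cv2.INTER_AREA))
print(status.sense()["joint_pos"])
E
```

```text
1 [ 0.0172  0.6698 -1.073   1.5096  0.5981  1.3202 -1.1148] [ 0.464   0.6132 -0.6214  1.8262  0.4618  0.8509 -0.3829]
-1 [ 0.0593  0.7237 -1.1791  1.5073  0.6755  1.3646  1.9713] [-0.6139  0.71    0.9126  1.8904 -0.7144  0.9062 -2.4887]
[[  0.6704  -0.029  118.    ]
 [  0.6514   0.0571 121.    ]
 [  0.6406   0.0157 121.    ]
 [  0.5748   0.1106 125.    ]
 [  0.5313   0.0665 126.    ]
 [  0.5311   0.0261 129.    ]
 [  0.5255  -0.0156 130.    ]
 [  0.3978  -0.2089 192.    ]]
[[  0.3968  -0.1817 191.    ]
 [  0.6693  -0.0274 133.    ]
 [  0.6394   0.0172 147.    ]
 [  0.5247  -0.0138 159.    ]
 [  0.6504   0.0588 160.    ]
 [  0.5304   0.0277 170.    ]
 [  0.5302   0.0676 184.    ]
 [  0.5739   0.1119 198.    ]]
[ 0.6633  0.3949 -0.3104  1.4395  0.1211  1.329  -1.3109]
```

View pics/o1.png

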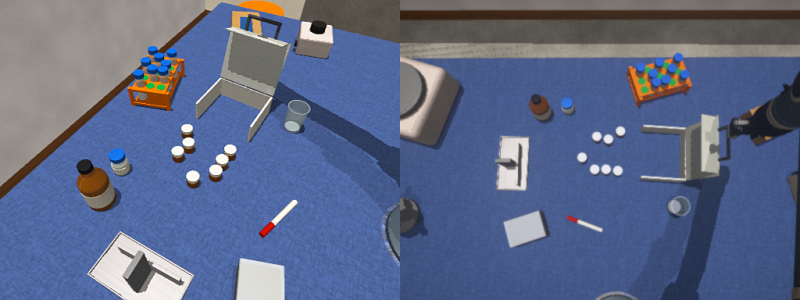

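The cover leans back past upright and the vials have not moved. Now the straightedge.

```bash
cat >> h.py <<'E'
def fw(a): return np.array([-np.sin(a),-np.cos(a),0])
def RP(a): y=np.array([np.cos(a),-np.sin(a),0]); return np.c_[np.cross(y,[0,0,-1]),y,[0,0,-1]]
DZ=.071     # TCP height above pusher underside
def tcp(o,a,z): return np.r_[o[:2],0]-.033*fw(a)+[0,0,z+DZ]   # pusher origin o (world xy), yaw a, underside height z
E
python3 - <<'E'
from h import *
print(w2b(vials("top")[:7]))
a=-.02; g=np.array([.553,.3672,0])
arm.command_gripper(.06)
arm.movep([.56,.2,.33],RP(a)); arm.movep(g+[0,0,.2],RP(a))
print(arm.move_l(g+[0,0,.003+DZ],feed=.1,until_force=8))
arm.command_gripper(0,90); s=status.sense(); print(s["finger_gap"],s["position"],s["wrist_force"],s["joint_pos"],s["time_s"])
arm.move_l(s["position"]+[0,0,.03],feed=.08)
s=status.sense(); print(s["finger_gap"],s["position"],s["wrist_force"],s["ft_torque"])
im=vision.camera("side");im2=vision.camera("top")
cv2.imwrite("pics/p1.png",np.hstack([cv2.resize(im[250:384,60:290],(400,233)),cv2.resize(im2[130:270,90:330],(400,233))])[:,:,::-1])
E
```

```text
[[-0.1523  0.0726]
 [-0.2365  0.0463]
 [-0.1941  0.039 ]
 [-0.2833 -0.0346]
 [-0.2353 -0.0741]
 [-0.1952 -0.0709]
 [-0.1532 -0.0729]]
False
0.010892741535627101 [0.5532 0.3674 0.0744] [0.2777 0.5272 2.7328] [-0.1456  0.7516 -0.7626  1.6695  0.6079  0.9719 -1.1085] 17.325
0.011048175932158906 [0.5533 0.3674 0.1049] [-0.8031  0.0529 -1.5898] [-0.0159  0.0058  0.0226]
```

View pics/p1.png

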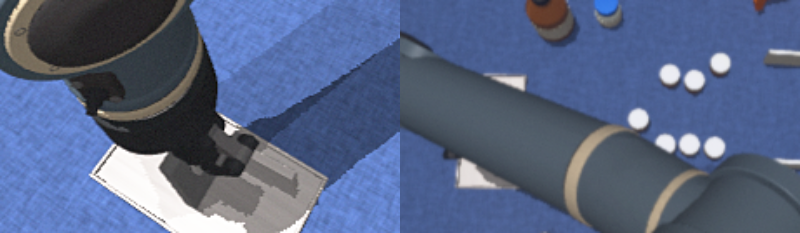

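The straightedge is held (gap 11 mm) and lifted off the tray. All but one of the side vials sit at |y|≈73 mm in the box frame, so I'll push each side inward with a yawed stroke first, then push straight.

```bash
cat >> h.py <<'E'
def pose(n,l,d):  # face at n along push direction, blade middle at l, yaw d rel. box -> world origin, yaw
    b=n*np.array([np.cos(d),-np.sin(d)])+l*np.array([np.sin(d),np.cos(d)])
    return b2w(*b),YAW+d
def go(n,l,d,z,feed):
    o,a=pose(n,l,d); arm.move_l(tcp(o,a,z),RP(a),feed=feed)
def allv():
    t,s=vials("top"),vials("side"); r=[]
    for n,v in(("top",t),("side",s)):
        if len(v): print(n,w2b(v).round(3).tolist(), v[:,2].tolist())
E
python3 - <<'E'
from h import *
d=-.35
go(-.36,.005,d,.03,.15); go(-.345,.005,d,.002,.08)
print(status.sense()["time_s"],status.sense()["wrist_force"]); allv()
go(-.189,.005,d,.002,.05)
s=status.sense();print(s["finger_gap"],s["wrist_force"],s["position"])
allv()
go(-.33,.005,d,.002,.12)
print(status.sense()["time_s"]);allv()
im=vision.camera("side");im2=vision.camera("top")
cv2.imwrite("pics/s1.png",cv2.resize(np.hstack([im,im2])[:,:,::-1],(800,300),interpolation=cv2.INTER_AREA))
E
```

```text
19.8167 [ 0.5803 -0.0294 -1.1776]
top [[-0.152, 0.073], [-0.236, 0.046], [-0.194, 0.039], [-0.283, -0.035], [-0.234, -0.069], [-0.195, -0.071], [-0.153, -0.073], [0.054, -0.175]] [118.0, 121.0, 120.0, 124.0, 80.0, 129.0, 130.0, 100.0]
side [[0.023, -0.187], [-0.159, 0.075], [-0.199, 0.041], [-0.238, 0.045], [-0.35, -0.054], [-0.309, -0.167]] [201.0, 87.0, 113.0, 161.0, 51.0, 56.0]
0.01099009811764356 [-0.3335  0.9292 -2.1147] [0.5319 0.0412 0.073 ]
top [[-0.15, 0.075], [-0.243, 0.053], [0.084, -0.075], [0.173, -0.221]] [89.0, 45.0, 45.0, 78.0]
side [[-0.012, 0.108], [0.023, -0.187], [-0.154, 0.071], [-0.196, 0.038], [-0.238, 0.045]] [64.0, 199.0, 139.0, 150.0, 161.0]
24.6083
top [[-0.152, 0.073], [-0.236, 0.046], [-0.194, 0.039], [-0.184, 0.002], [0.056, -0.171]] [118.0, 121.0, 120.0, 122.0, 54.0]
side [[0.024, -0.187], [-0.155, 0.072], [-0.198, 0.04], [-0.122, -0.083], [-0.238, 0.045], [-0.293, -0.161]] [202.0, 129.0, 131.0, 105.0, 161.0, 54.0]
```

View pics/s1.png

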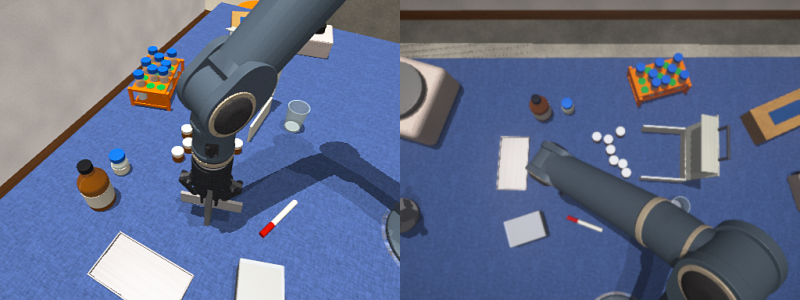

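The arm now stays clear of the vials in the top view: four on the left and three chained in front of the mouth. Some caps merge into one blob, so I'm switching the finder to distance-transform cores.

```bash
cat >> h.py <<'E'
def vt(show=True):
    m=white(vision.camera("top")).astype(np.uint8); dt=cv2.distanceTransform(m,cv2.DIST_L2,5); out=[]
    for st,c,mm in blobs((dt>3.2)&(dt<7.5),4,90):
        X=w2b(cast("top",c,.036))[0]
        if -.33<X[0]<.07 and abs(X[1])<.13 and dt[mm].max()<7.3: out.append(np.r_[X,st[4]])
    out=np.array(out); print("V",out.round(3).tolist()); return out
E
python3 - <<'E'
from h import *
vt()
E
```

```text
V [[-0.153, 0.073, 30.0], [-0.237, 0.046, 27.0], [-0.194, 0.039, 29.0], [-0.184, 0.002, 31.0], [-0.169, -0.036, 35.0], [-0.137, -0.047, 35.0], [-0.123, -0.077, 34.0]]
```

Chained vial V7 buckled out to y=-77 mm and would catch the wall. A steeper stroke on that side next.

```bash
python3 - <<'E'
from h import *
d=-.6
go(-.25,0,d,.002,.12)
go(-.125,0,d,.002,.05)
s=status.sense();print(s["finger_gap"],s["wrist_force"],s["time_s"])
go(-.26,0,d,.002,.12)
vt(); o,a=pose(-.35,0,-.3); go(-.36,-.03,-.2,.002,.15); vt()
E
```

```text
0.010929696932699774 [-0.4476  1.0578 -1.2187] 28.625
V [[-0.153, 0.073, 30.0], [-0.237, 0.046, 27.0], [-0.194, 0.039, 29.0], [-0.183, 0.002, 29.0], [-0.126, -0.005, 32.0], [-0.097, -0.023, 35.0], [-0.092, -0.056, 34.0]]
V [[-0.153, 0.073, 30.0], [-0.237, 0.046, 28.0], [-0.194, 0.039, 30.0], [-0.184, 0.002, 31.0], [-0.126, -0.005, 33.0], [-0.097, -0.023, 35.0], [-0.092, -0.055, 36.0]]
```

Exactly as planned. Locate the jar before passing near it with the V1 stroke.

```bash
python3 - <<'E'
from h import *
im=np.load("top0.npy").astype(int)
m=(im[:,:,2]>im[:,:,0]+70)&(im[:,:,2]>150)
for st,c,_ in blobs(m,40,300):
    print(c,st[4],cast("top",c,.07)[0][:2],w2b(cast("top",c,.07)))
im=vision.camera("top"); cv2.imwrite("pics/s2.png",cv2.resize(im[:,:,::-1],(640,480)))
E
```

```text
[356.0645  72.3871] 93 [ 0.9435 -0.2496] [[0.0441 0.3636]]
[331.9899  78.5152] 99 [ 0.9245 -0.1785] [[-0.0252  0.3386]]
[307.8519  84.8981] 108 [ 0.9049 -0.1078] [[-0.0939  0.313 ]]
[348.1158  86.4737] 95 [ 0.8994 -0.2237] [[0.022  0.3175]]
[325.9752  98.703 ] 202 [ 0.862  -0.1579] [[-0.0403  0.2746]]
[364.495   94.3069] 101 [ 0.8749 -0.2694] [[0.0697 0.297 ]]
[340.1078 100.8824] 102 [ 0.8551 -0.198 ] [[0.0002 0.2712]]
[212.9162 130.8323] 167 [0.7677 0.1633] [[-0.3523  0.153 ]]
```

View pics/s2.png

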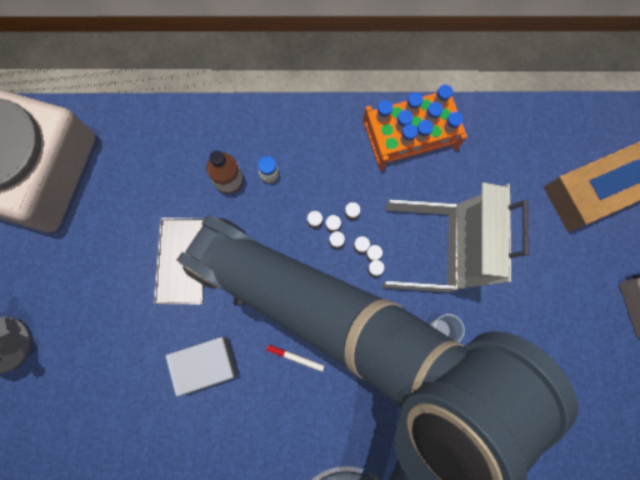

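The jar stands at box (-0.352, 0.153), so the path clears it by over 35 mm.

```bash
python3 - <<'E'
from h import *
d=.5
go(-.275,-.15,d,.002,.15); go(-.268,.045,d,.002,.15)
vt()
go(-.134,.045,d,.002,.06)
s=status.sense();print(s["finger_gap"],s["wrist_force"],s["time_s"])
go(-.268,.045,d,.002,.12); go(-.275,-.15,d,.002,.15)
go(-.335,0,0,.002,.15)
v=vt(); print(status.sense()["time_s"])
E
```

```text
V [[-0.237, 0.046, 31.0], [-0.196, 0.038, 27.0], [-0.183, 0.002, 32.0]]
0.010953922335081842 [ 0.0571 -0.019  -1.8767] 36.0833
V [[-0.14, 0.065, 30.0], [-0.112, -0.056, 14.0]]
39.5
```

```bash
python3 - <<'E'
from h import *
im=vision.camera("side");im2=vision.camera("top")
cv2.imwrite("pics/s3.png",np.hstack([cv2.resize(im[60:330,130:400],(400,400)),cv2.resize(im2[90:290,130:330],(400,400))])[:,:,::-1])
print(status.sense()["position"],status.sense()["joint_pos"])
E
```

```text
[0.6171 0.1914 0.0729] [ 0.1353  0.7207 -0.7389  1.7167  0.5848  0.9376 -0.9262]
```

View pics/s3.png

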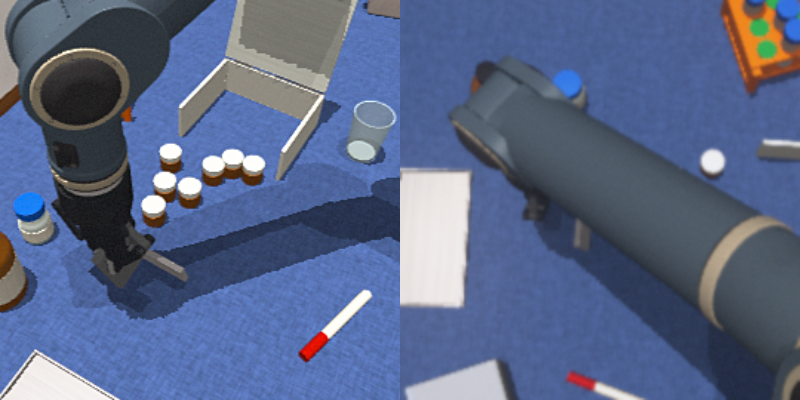

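```bash
python3 - <<'E'
from h import *
im=vision.camera("side");im2=vision.camera("top")
np.save("s3s.npy",im);np.save("s3t.npy",im2)
cv2.imwrite("pics/s4.png",cv2.resize(im[180:290,150:280],(709,600),interpolation=cv2.INTER_CUBIC)[:,:,::-1])
o,a=pose(-.335,0,0); f=fw(a);y=np.array([np.cos(a),-np.sin(a),0])
L=[(0,.075,.042),(0,-.075,.042),(-.008,-.075,.042),(0,-.075,.002),(-.008,0,.11),(-.058,0,.11),(-.058,0,.002)]
print(np.c_[[o+p[0]*f+p[1]*y+[0,0,p[2]] for p in L],proj("side",[o+p[0]*f+p[1]*y+[0,0,p[2]] for p in L]),(proj("side",[o+p[0]*f+p[1]*y+[0,0,p[2]] for p in L])-[150,180])*5.454])
print(status.sense()["tcp_rot"],status.sense()["wrist_force"])
E
```

```text
[[  0.6885   0.1528   0.042  186.236  216.1249 197.6314 197.025 ]
 [  0.5391   0.1657   0.042  248.9746 251.8838 539.8072 392.0544]
 [  0.5397   0.1737   0.042  246.6012 255.1257 526.8632 409.7357]
 [  0.5391   0.1657   0.002  249.1623 262.1091 540.8311 447.823 ]
 [  0.6145   0.1672   0.11   210.6654 215.9134 330.8691 195.8719]
 [  0.6188   0.217    0.11   192.6676 236.378  232.7092 307.4854]
 [  0.6188   0.217    0.002  200.08   266.186  273.1366 470.0583]]
[[ 0.087   0.9962  0.0002]
 [ 0.9962 -0.087  -0.0004]
 [-0.0004  0.0002 -1.    ]] [-0.5079  0.8528 -2.3197]
```

View pics/s4.png

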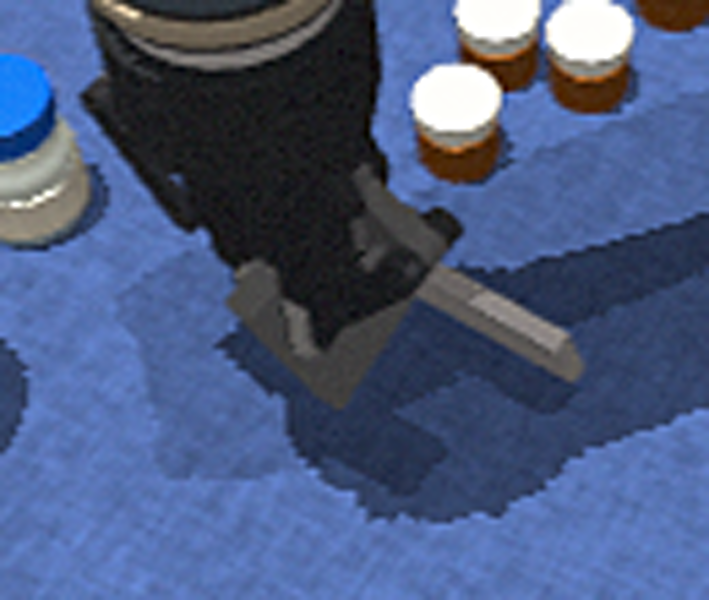

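The grip slackened: the straightedge pitched nose-down in the jaws, with its rear lower corner up at (340,408) where (273,470) was expected. I'll measure the pitch from points in the plate's known plane, rotate the tool to level the straightedge, set it on the mat and regrasp.

```bash
python3 - <<'E'
from h import *
o,a=pose(-.335,0,0); f=fw(a);y=np.array([np.cos(a),-np.sin(a),0])
def onplane(px,off):
    uv=np.array(px)/5.454+[149.6,179.6]; p=P["side"]["position"]; d=cast("side",uv,0)[0]-p
    X=p+d*((off-(p-o)@y)/(d@y)); r=X-o; return np.array([r@f,r@y,X[2]])
top=onplane((230,303),-.006);bot=onplane((340,408),-.006)
print("rear top",top,"rear bottom",bot,np.linalg.norm(top-bot),"pitch",np.arctan2(*(top-bot)[[0,2]]))
for q in((550,350),(572,335),(582,378),(570,383)):print(q,onplane(q,-.075))
s=status.sense();print("tcp in pusher frame",(s["position"]-o)@f,s["position"][2])
E
```

```text
rear top [-0.0641 -0.006   0.1273] rear bottom [-0.0275 -0.006   0.0073] 0.1254788960370629 pitch -0.2961726337904146
(550, 350) [ 0.0052 -0.075   0.0638]
(572, 335) [ 0.0189 -0.075   0.0542]
(582, 378) [ 0.0258 -0.075   0.0149]
(570, 383) [ 0.0178 -0.075   0.0233]
tcp in pusher frame -0.032565155531984795 0.07300500646246585
```

Correction: by the numbers it is pitched nose-up by about 0.3 rad, with the rear edge on the mat and the blade's lower edge at 15 mm. I'll level it by tilting the tool about the grasp point, set it down, release and look again.

```bash
cat > lvl.py <<'E'
from h import *
from scipy.spatial.transform import Rotation as Ro
s=status.sense(); R0=RP(YAW); f=fw(YAW); w=np.cross(UP,f)
G=s["position"]+[0,0,.011]+[0,0,.006]
R1=Ro.from_rotvec(.32*w).as_matrix()@R0
arm.move_l(s["position"]+[0,0,.006],feed=.05)
arm.move_l(G+.011*R1[:,2],R1,feed=.03)
p=status.sense()["position"]; print(arm.move_l(p-[0,0,.02],feed=.02,until_force=3),status.sense()["position"]-p)
arm.command_gripper(.035)
p=status.sense()["position"]; arm.move_l(p-.10*R1[:,2],feed=.1)
arm.movep(p+[-.05,.12,.2],R0)
im=vision.camera("side");im2=vision.camera("top");np.save("s5s.npy",im);np.save("s5t.npy",im2)
vt()
cv2.imwrite("pics/s5.png",np.hstack([cv2.resize(im[60:330,130:400],(400,400)),cv2.resize(im2[90:290,130:330],(400,400))])[:,:,::-1])
print(status.sense()["time_s"])
E
python3 lvl.py
```

```text
True [-0.0003  0.002  -0.0065]
V [[-0.14, 0.065, 30.0], [-0.194, 0.039, 29.0], [-0.241, 0.027, 32.0], [-0.184, 0.002, 30.0], [-0.126, -0.005, 33.0], [-0.097, -0.023, 35.0], [-0.092, -0.055, 36.0]]
43.4083
```

View pics/s5.png

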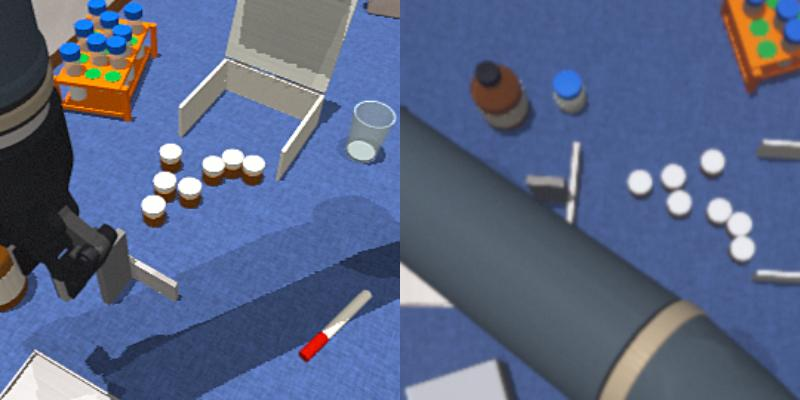

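The straightedge stands flat again at (545–580, 143–222) in the right half. All seven vials are upright, though one has shifted to (-0.241, 0.027). I've used my 14 picture views, so it's numbers only from here.

```bash
python3 - <<'E'
from h import *
im=np.load("s5t.npy").astype(int)
sub=im[155:205,188:225]
m=((sub.max(2)-sub.min(2)<45)&(sub.mean(2)>95))
for r in range(50): print(155+r,''.join('%4d'%v if q else '   .' for v,q in zip(sub[r].mean(1),m[r])))
E
```

```text
155    .   .   .   .   .   .   .   .   .   .   .   .   .   .   .   .   .   .   .   .   .   .   .   .   .   .   .   .   .   .   .   .   .   .   .   .   .
156    .   .   .   .   .   .   .   .   .   .   .   .   .   .   .   .   .   .   .   .   .   .   .   .   .   .   .   .   .   .   .   .   .   .   .   .   .
157    .   .   .   .   .   .   .   .   .   .   .   .   .   .   .   .   .   .   .   .   .   .   .   .   .   .   .   .   .   .   .   .   .   .   .   .   .
158    .   .   .   .   .   .   .   .   .   .   .   .   .   .   .   .   .   .   .   .   .   .   .   .   .   .   .   .   .   .   .   .   .   .   .   .   .
159    .   .   .   .   .   .   .   .   .   .   .   .   .   .   .   .   .   .   .   .   .   .   .   .   .   .   .   .   .   .   .   .   .   .   .   .   .
160    .   .   .   .   .   .   .   .   .   .   .   .   .   .   .   .   .   .   .   .   .   .   .   .   .   .   .   .   .   .   .   .   .   .   .   .   .
161    .   .   .   .   .   .   .   .   .   .   .   .   .   .   .   .   .   .   .   .   .   .   .   .   .   .   .   . 140 194 193 176   .   .   .   .   .
162    .   .   .   .   .   . 
[... 5849 characters left out ...]
   .   .   .   .   .   .   .   .   .   . 115 175 183   .   .   .   .   .   .   .   .   .
201    .   .   .   .   .   .   .   .   .   .   .   .   .   .   .   .   .   .   .   .   .   .   .   .   .   . 102 122   .   .   .   .   .   .   .   .   .
202    .   .   .   .   .   .   .   .   .   .   .   .   .   .   .   .   .   .   .   .   .   .   .   .   .   .   .   .   .   .   .   .   .   .   .   .   .
203    .   .   .   .   .   .   .   .   .   .   .   .   .   .   .   .   .   .   .   .   .   .   .   .   .   .   .   .   .   .   .   .   .   .   .   .   .
204    .   .   .   .   .   .   .   .   .   .   .   .   .   .   .   .   .   .   .   .   .   .   .   .   .   .   .   .   .   .   .   .   .   .   .   .   .
```

```bash
python3 - <<'E'
from h import *
b=cast("top",[(217.6,163),(214.45,198),(217.8,160.5)],.040); g=cast("top",[(201.9,180.1),(192.7,179.4),(211.4,180.9)],.108)
d=b[0]-b[1]; print("blade",b,"a=",np.arctan2(-d[1],d[0])); print("grip",g,np.linalg.norm(g[1]-g[2]),"a=",np.arctan2(-(g[2]-g[1])[0],-(g[2]-g[1])[1]))
a=np.arctan2(-d[1],d[0]); f=fw(a); y=np.array([np.cos(a),-np.sin(a),0])
o1=b[2]-.075*y+.004*f; o2=g[0]+.033*f; print("origin",o1,o2)
E
```

```text
blade [[0.6833 0.1523 0.04  ]
 [0.5827 0.1605 0.04  ]
 [0.6906 0.1517 0.04  ]] a= 0.08155192581774555
grip [[0.6175 0.1875 0.108 ]
 [0.6196 0.2115 0.108 ]
 [0.6151 0.1627 0.108 ]] 0.049013382286159785 a= 0.09255983993551758
origin [0.6155 0.1539 0.04  ] [0.6148 0.1546 0.108 ]
```

Both features agree to 1 mm, so regrasp with full grip and repeat the V1 stroke.

```bash
python3 - <<'E'
from h import *
a=.085; o=np.array([.6151,.1543,0])
arm.command_gripper(.05)
arm.movep(tcp(o,a,.12),RP(a)); print(arm.move_l(tcp(o,a,.0),feed=.1,until_force=8))
arm.command_gripper(0,120); s=status.sense(); print(s["finger_gap"],s["position"]-tcp(o,a,0),s["time_s"])
arm.move_l(s["position"]+[0,0,.002],feed=.05)
d=.5
go(-.275,-.15,d,.002,.15); go(-.268,.045,d,.002,.15)
go(-.2,.045,d,.002,.1);go(-.129,.045,d,.002,.05)
s=status.sense();print(s["finger_gap"],s["wrist_force"],s["ft_torque"],s["time_s"])
go(-.268,.045,d,.002,.12); go(-.275,-.15,d,.002,.15)
go(-.32,-.03,0,.002,.15); vt(); go(-.32,-.03,-.3,.002,.15)
v=vt(); print(status.sense()["time_s"],status.sense()["wrist_force"])
E
```

```text
False
0.010630265776815877 [0.0002 0.0003 0.0006] 46.175
0.010887482360140003 [-0.4235  0.5918 -2.1071] [ 0.0256 -0.011   0.0672] 50.925
V [[-0.193, 0.042, 17.0], [-0.101, 0.047, 30.0], [-0.081, -0.097, 22.0]]
V [[-0.194, 0.039, 29.0], [-0.1, 0.047, 29.0], [-0.241, 0.027, 32.0], [-0.183, 0.002, 29.0], [-0.126, -0.005, 33.0], [-0.097, -0.023, 35.0], [-0.092, -0.055, 36.0]]
55.2917 [-0.1691 -0.0115 -1.6562]
```

```bash
python3 - <<'E'
from h import *
go(-.30,0,0,.002,.12)
go(-.12,0,0,.002,.05)
s=status.sense();print(s["finger_gap"],s["wrist_force"],s["ft_torque"],s["time_s"]); vt()
o,a=pose(-.058,0,0)
print(arm.move_l(tcp(o,a,.002),RP(a),feed=.03,until_force=10))
s=status.sense();print(s["finger_gap"],s["wrist_force"],s["ft_torque"],w2b(s["position"])); vt()
go(-.25,0,0,.002,.12); vt()
go(-.33,-.03,-.3,.002,.15); v=vt(); print(len(v),status.sense()["time_s"])
E
```

```text
0.010495914521755538 [-0.1246  1.9787 -2.1513] [ 0.5222 -0.0851  0.0047] 60.3
V []
False
0.010559894481738023 [ 0.2415  1.7169 -1.5631] [ 0.4895 -0.0931 -0.0445] [[-0.0911 -0.    ]]
V [[0.008, -0.034, 12.0]]
V [[0.002, 0.052, 78.0], [-0.011, 0.028, 33.0], [0.017, 0.012, 33.0], [0.029, -0.089, 31.0]]
V [[-0.012, 0.061, 33.0], [0.016, 0.044, 37.0], [-0.012, 0.027, 37.0], [0.017, 0.011, 36.0], [-0.012, -0.006, 38.0], [-0.002, -0.044, 74.0]]
6 65.5917
```

Six blobs, one of double area. The row sits at x=-12 mm where I expected -41, so the straightedge may have shifted in the jaws. Checking that numerically.

```bash
python3 - <<'E'
from h import *
m=white(vision.camera("top")).astype(np.uint8); dt=cv2.distanceTransform(m,cv2.DIST_L2,5)
for st,c,mm in blobs((dt>4.2)&(dt<8),2,90):
    X=w2b(cast("top",c,.036))[0]
    if -.3<X[0]<.07 and abs(X[1])<.1: print(X,st[4],dt[mm].max())
o,a=pose(-.33,-.03,-.3); f=fw(a);y=np.array([np.cos(a),-np.sin(a),0])
L=[(0,.075,.042),(0,-.075,.042),(0,-.075,.002),(-.058,-.006,.11),(-.058,-.006,.002),(-.008,-.006,.002)]
pr=proj("side",[o+p[0]*f+p[1]*y+[0,0,p[2]] for p in L]); print(pr)
im=vision.camera("side"); np.save("s6.npy",im); im=im.astype(int)
c0=int(pr[:,0].min())-12; c1=int(pr[:,0].max())+14; r0=int(pr[3,1])-8; r1=int(pr[:,1].max())+10
print(c0,r0)
for r in range(r0,r1,2):
    print(r,''.join(' .:-=+*#%@'[min(9,int(im[r,c].mean()//24))] if im[r,c].max()-im[r,c].min()<34 else ' ' for c in range(c0,c1)))
E
```

```text
[-0.0122  0.0618] 15 5.7938
[0.0168 0.0439] 17 6.0
[-0.0118  0.0273] 15 5.7938
[0.0167 0.0108] 15 6.0
[-0.0118 -0.0063] 15 6.3938
[ 0.0099 -0.0316] 17 6.0
[-0.0129 -0.0557] 18 6.1969
[[241.7753 244.1638]
 [320.5754 263.1704]
 [317.4921 273.0695]
 [278.7112 264.5016]
 [275.4291 292.1291]
 [281.3693 268.0562]]
229 256
256                                      . .:-=--------:.......... ....... .......::-=====-------            
258                                      .  -==-------:-:..... .   .. .. .... .       =-=-----=-             
260                                      . .-=--------:-==-....      ......                 : -              
262                                        :-=--------.-==:....                                              
264                                         ==-::::::::-=-:.  :                                              
266                                           ::::::::-==-:...                                               
268                                            :::::::--=-                                                   
270         
[... 941 characters left out ...]
                                    
288                                                                                                          
290                                                                                                          
292                                                                                                          
294                                                                                                          
296                                                                                                          
298                                                                                                          
300
```

All seven vials are upright in the box, with x from -13 to 17 mm and |y| at most 62 mm. The straightedge has pitched nose-up in the jaws again, so I'll measure, level, set down and regrasp as before.

```bash
python3 - <<'E'
from h import *
o,a=pose(-.33,-.03,-.3); f=fw(a);y=np.array([np.cos(a),-np.sin(a),0])
p=P["side"]["position"]; d=cast("side",(281.5,277.5),0)[0]-p
X=p+d*((-.006-(p-o)@y)/(d@y)); r=np.array([(X-o)@f+.033,X[2]-.084]); print("rear bottom rel. grasp",r)
r0=np.array([-.025,-.082]); print("pitch",np.arctan2(r[1],r[0])-np.arctan2(r0[1],r0[0]),np.linalg.norm(r),np.linalg.norm(r0))
E
sed -i 's/^s=status.sense(); R0/go(-.335,0,0,.004,.1)\ns=status.sense(); R0/; s/\[:,:,::-1\])$/[:,:,::-1])\nsub=im2[155:205,188:225].astype(int); m=((sub.max(2)-sub.min(2)<45)\&(sub.mean(2)>95))\nfor r in range(50): print(155+r,"".join("%4d"%v if q else "   ." for v,q in zip(sub[r].mean(1),m[r])))/' lvl.py; cat lvl.py; python3 lvl.py
```

```text
rear bottom rel. grasp [ 0.0556 -0.1856]
pitch 0.5868753486823881 0.19378568967690146 0.08572630868059117
from h import *
from scipy.spatial.transform import Rotation as Ro
go(-.335,0,0,.004,.1)
s=status.sense(); R0=RP(YAW); f=fw(YAW); w=np.cross(UP,f)
G=s["position"]+[0,0,.011]+[0,0,.006]
R1=Ro.from_rotvec(.32*w).as_matrix()@R0
arm.move_l(s["position"]+[0,0,.006],feed=.05)
arm.move_l(G+.011*R1[:,2],R1,feed=.03)
p=status.sense()["position"]; print(arm.move_l(p-[0,0,.02],feed=.02,until_force=3),status.sense()["position"]-p)
arm.command_gripper(.035)
p=status.sense()["position"]; arm.move_l(p-.10*R1[:,2],feed=.1)
arm.movep(p+[-.05,.12,.2],R0)
im=vision.camera("side");im2=vision.camera("top");np.save("s5s.npy",im);np.save("s5t.npy",im2)
vt()
cv2.imwrite("pics/s5.png",np.hstack([cv2.resize(im[60:330,130:400],(400,400)),cv2.resize(im2[90:290,130:330],(400,400))])[:,:,::-1])
sub=im2[155:205,188:225].astype(int); m=((sub.max(2)-sub.min(2)<45)&(sub.mean(2)>95))
for r in range(50): print(155+r,"".join("%4d"%v if q else "   ." for v,q in zip(sub[r].mean(1),m[r])))
print(status.sense()["time_s"])
True [-0.0003  0.0
[... 7111 characters left out ...]
   .   .   .   .   .   .   .   .   .   .   .   .   .   .   .   .   .   .   .   .
201    .   .   .   .   .   .   .   .   .   .   .   .   .   .   .   .   .   .   .   .   .   .   .   .   .   .   .   .   .   .   .   .   .   .   .   .   .
202    .   .   .   .   .   .   .   .   .   .   .   .   .   .   .   .   .   .   .   .   .   .   .   .   .   .   .   .   .   .   .   .   .   .   .   .   .
203    .   .   .   .   .   .   .   .   .   .   .   .   .   .   .   .   .   .   .   .   .   .   .   .   .   .   .   .   .   .   .   .   .   .   .   .   .
204    .   .   .   .   .   .   .   .   .   .   .   .   .   .   .   .   .   .   .   .   .   .   .   .   .   .   .   .   .   .   .   .   .   .   .   .   .
70.9667
```

It stands flat again. Regrasp, carry it low to the tray and set it down.

```bash
python3 - <<'E'
from h import *
b=cast("top",[(217.1,163),(214.3,196),(217.2,160.0)],.040); g=cast("top",[(201.6,180.1)],.108)
d=b[0]-b[1]; a=np.arctan2(-d[1],d[0]); f=fw(a); y=np.array([np.cos(a),-np.sin(a),0])
o1=b[2]-.075*y+.004*f; o2=g[0]+.033*f; print(a,o1,o2)
assert np.linalg.norm((o1-o2)[:2])<.008 and abs(a-.08)<.06
o=(o1+o2)/2*[1,1,0]
arm.command_gripper(.05)
arm.movep(tcp(o,a,.12),RP(a)); print(arm.move_l(tcp(o,a,.0),feed=.1,until_force=8))
arm.command_gripper(0,120); s=status.sense(); print(s["finger_gap"],s["position"]-tcp(o,a,0),s["time_s"])
arm.move_l(s["position"]+[0,0,.025],feed=.06)
t=np.array([.561,.331]); arm.move_l(tcp(t,0,.03),RP(0),feed=.12)
s=status.sense(); print(s["finger_gap"],s["wrist_force"],s["ft_torque"])
im=vision.camera("side").astype(int)
L=[(0,-.075,.07),(0,-.075,.03),(-.058,-.006,.138),(-.058,-.006,.03)]; O=np.r_[t,0]
print(proj("side",[O+p[0]*fw(0)+np.array([p[1],0,p[2]]) for p in L]))
for r in range(290,384,3): print(r,''.join(' .:-=+*#%@'[min(9,int(im[r,c].mean()//24))] if im[r,c].max()-im[r,c].min()<34 else ' ' for c in range(130,280,2)))
E
```

```text
0.07636554498665392 [0.617  0.1552 0.04  ] [0.6149 0.1554 0.108 ]
False
0.010634904318369618 [0.0002 0.0003 0.0006] 73.7333
0.010584374606670846 [-0.0544 -0.1351 -1.7321] [-0.0034  0.0283  0.0104]
[[227.4717 344.8833]
 [228.9016 352.3848]
 [155.6167 345.668 ]
 [170.667  366.3371]]
290 :::::::::::::::.==-......                                                  
293 :::::::::::::::==-.......                                                  
296 ::::::::::::.===-:.......                                                  
299 ::::::::::.=====.........                                                  
302 :::::::.:+===== .........                                                  
305 ::::.- ====:+. ... .......                                                 
308 + =+====-+=..............                                                  
311 ====-==:  ................                                                 
314 ...........................           :                                    
317 .........................-..-@*                                            
320 ..............
[... 1018 characters left out ...]
   
359 @@@@@@@@@@@@@@@@%:-:::-================********++*****+@@%                 
362 @@@@@@@@@@@@@@@@@@-:-=====*+==========****************@@@                  
365  %@%@@@@@@@@@@@@@@@@*==********+=====+*****+*********@@@                   
368    *@*@@@@@@@@@@@@@@@@**@@@*******==***************@@@@-                   
371      -@#@@@@@@@@@@@@@@@@@@@@@*******************+@@@@@+                    
374         @@@@@@@@@@@@@@@@@@@@@@@@@@+***********+@@@@@@%                     
377           @@:@@@@@@@@@@@@@@@@@@@@@@**********@@@@@@@%                      
380             @@@@@@@@@@@@@@@@@@@@@@@+**+@@@@@@@@@@@@@-                      
383               #@@@@@@@@@@@@@@@@@@@@@@@@@@@@@@@@@@@@-
```

The rear lower corner is at about (169,365) against (171,366) expected, so it is level. Set it down.

```bash
python3 - <<'E'
from h import *
p=status.sense()["position"]; print(arm.move_l(p-[0,0,.034],feed=.03,until_force=4),status.sense()["position"])
arm.command_gripper(.045); p=status.sense()["position"]; arm.move_l(p+[0,0,.12],feed=.12)
arm.movep([.5,-.05,.36],RP(.05))
print(status.sense()["time_s"])
im=vision.camera("top").astype(int); np.save("t7.npy",im)
sub=im[165:250:2,118:172]
for r in range(len(sub)): print(165+2*r,''.join(' .:-=+*#%@'[min(9,int(v.mean()//24))] if v.max()-v.min()<45 else ' ' for v in sub[r]))
vt()
E
```

```text
True [0.5613 0.3631 0.0746]
80.1
165                                                       
167                                                       
169                                                       
171                                                       
173                                                       
175           +**#######**********++++*+++++++++++++      
177           +=*%@@@@@@@@@@@@@@@@@@@@@@@@@@@@@@@@#+=     
179           +=*@@@@@@@@@@@@@@@@@@@@@@@%@@@@@@@@@#=-     
181           **@@@@@@@@@@@@@@@@@@@@@@@@++%@@@@@@@#=      
183          *%*@@@@@@@@@@@@@@@@@@@@@@@@=-=#@@@@@@%=      
185          *%*@@@@@@@@@@@@@@@@@@@@@@@@=--+%@@@@@%=      
187          +**@@@@@@@@@@@@@@@@@@@@@@@@=--*@@@@@@%=      
189          ++#@@@@@@@@@@@@@@@@@@@@@@@%=--*@@@@@@%=      
191          +*@@@@@@@@@@@@@@@@@@@@@@@@#=--*@@@@@%*=      
193          **@@@@@@@@@@@@@@@@@@@@@%@@#---*@@@@@%*=      
195         *#*@@@@@@@@@@@@@@@@@@@@@@@@*---*@@@@@%+=      
197         *%*@@@@@@@@@@@@@@@@@@@@@@@@+---*@@@@@%=       
199       ++*#*%%%%%%%%%%%%%%%@@@@@@@@@=---*@@@@@%=       
201  
[... 774 characters left out ...]
*@@@@@@@@@@@@@@@@@@@@@@@@@=--=*@@@@#+=        
229       ++#@@@@@@@@@@@@@@@@@@@@@@@@@=--=*@@@@#=-        
231       #*@@@@@@@@@@@@@@@@@@@@@@@@@@=---*@@@@#=         
233      *%*@@@@@@@@@@@@@@@@@@@@@@@@%#=--=*@@@@%=         
235      *%*@@@@@@@@@@@@@@@@@@@@@@@@@@@%++#@@@@%=         
237      +**@@@@@@@@@@@@@@@@@@@@@@@@@@@@@@@@@@@%=         
239      ++*@@@@@@@@@@@@@@@@@@@@@@@@@@@@@@@@@@@%=         
241      *+%%%%%%%%%%%%%%%%%%%@@@@@@@@@@@@@@@@%*=         
243        =++++++++++++++++++********########*+          
245                                                       
247                                                       
249                                                       
V []
```

The straightedge stands square in the tray, centred. Now close the cover.

```bash
python3 - <<'E'
from h import *
off=np.array([-.0003,.0005,-.0087])
B=bar(1.9); arm.command_gripper(.05)
arm.movep(B+[0,.05,.16],ROTL); arm.move_l(B+[0,0,.12],ROTL,feed=.15)
print(arm.move_l(B+off,ROTL,feed=.1,until_force=8))
arm.command_gripper(0,40); s=status.sense(); print(s["finger_gap"],s["position"]-B-off,s["wrist_force"])
for th in np.linspace(1.9,-.01,16)[1:]:
    arm.move_l(bar(th)+off,ROTL,feed=.09)
    s=status.sense(); print(round(th,2),s["finger_gap"].__round__(4),s["wrist_force"],s["position"]-off-bar(th))
print(s["time_s"])
E
```

```text
False
0.008444680603392467 [ 0.0001 -0.      0.0004] [-0.6177  0.6079  1.9734]
1.77 0.0078 [-1.2764 -0.8584  4.2504] [0.0001 0.0006 0.0008]
1.65 0.0086 [-2.8344  0.0862  6.6455] [-0.      0.001   0.0006]
1.52 0.0086 [-3.187   1.0516  6.6204] [-0.0001  0.0014  0.0004]
1.39 0.0081 [-3.064   1.6934  6.3881] [-0.0001  0.0015  0.0001]
1.26 0.0083 [-3.3304  2.2355  3.7631] [-0.0003  0.001  -0.0005]
1.14 0.0077 [-2.8095  1.9545  2.5464] [-0.0003  0.0004 -0.0004]
1.01 0.0086 [-3.1023  3.0107  2.2042] [-0.0003  0.0002 -0.0003]
0.88 0.0085 [-4.0819  2.5867  0.8773] [-0.0002  0.     -0.0002]
0.75 0.0082 [-2.7055  1.305  -0.7969] [-0.0003 -0.0004 -0.0003]
0.63 0.0082 [-3.8151  2.1713 -1.1992] [-0.0003 -0.0004 -0.0002]
0.5 0.0086 [-4.4605  0.8501 -1.0916] [-0.0003 -0.0006 -0.    ]
0.37 0.0083 [-4.947  -0.5092 -1.4901] [-0.0004 -0.0007  0.    ]
0.24 0.0086 [-4.7621 -0.3148 -2.4239] [-0.0002 -0.0004  0.0001]
0.12 0.0086 [-4.9313 -0.5161 -2.6409] [-0.     -0.0002  0.0003]
-0.01 0.0083 [-3.8112 -1.347  -1.9681] [ 0.0001 -0.      0.0004]
90.525
```

```bash
python3 - <<'E'
from h import *
p=status.sense()["position"]; print(arm.move_l(p-[0,0,.015],feed=.02,until_force=9)); s=status.sense(); print(s["position"]-p,s["wrist_force"],s["finger_gap"])
arm.command_gripper(.045); p=status.sense()["position"]; arm.move_l(p+[0,0,.2],feed=.15)
arm.movep([.40,-.45,.35],ROTL)
s=status.sense(); print(s["time_s"],s["position"],s["wrist_force"])
r={}
for n in("top","side"):
    im=vision.camera(n); np.save(n+"8.npy",im)
    for st,c,m in blobs(white(im),1500,9000):
        X=cast(n,c,.074)[0]
        if .5<X[0]<.66 and -.25<X[1]<-.1:
            cs,_=cv2.findContours(m.astype(np.uint8),cv2.RETR_EXTERNAL,cv2.CHAIN_APPROX_NONE)
            q=cv2.approxPolyDP(cv2.convexHull(max(cs,key=len)),5,True)[:,0]; print(n,np.c_[q,cast(n,q,.074)[:,:2]])
    for th in(0,.05,.1): print(n,"bar px at",th,proj(n,bar(th)))
    pr=proj(n,bar(0))[0]; a=im.astype(int)
    cc=int(pr[0]);rr=int(pr[1])
    print('\n'.join(''.join(' .:-=+*#%@'[min(9,int(v.mean()//24))] if v.max()-v.min()<45 else ' ' for v in a[r,cc-30:cc+45]) +str(r) for r in range(rr-22,rr+24,1 if n=="side" else 2)),cc-30)
E
```

```text
True
[-0.0001  0.     -0.0007] [-0.4325  0.146   4.2722] 0.008722603257585388
94.375 [ 0.4012 -0.4485  0.3499] [0.7515 0.598  0.2959]
top [[310.     159.       0.6824  -0.104 ]
 [366.     162.       0.6724  -0.2582]
 [366.     230.       0.485   -0.2449]
 [307.     225.       0.5003  -0.0883]]
top bar px at 0 [[293.1665 190.3553]]
top bar px at 0.05 [[293.6723 189.5848]]
top bar px at 0.1 [[294.3719 188.8154]]
                                           =--*@@@@@@@@@@@@@@@@@@@@@@@@@@@@168
                                           =--*@@@@@@@@@@@@@@@@@@@@@@@@@@@@170
                                           ---*@@@@@@@@@@@@@@@@@@@@@@@@@@@@172
                              ----------==----+%@@@@@@@@@@@@@@@@@@@@@@@@@@@174
                              ----------------+%@@@@@@@@@@@@@@@@@@@@@@@@@@@176
                             -----         --=*@@@@@@@@@@@@@@@@@@@@@@@@@@@@178
                             -----        ---=#@@@@@@@@@@@@@@@@@@@@@@@@@@@@180
                             :----        ---+%@@@@@@@@@@@@@@@@@@@@@@@@@@@@182
                             :-----::-:------+%@@@@@@@
[... 4356 characters left out ...]
    ..: ::                         .....:-================+-:171
                    :..: :                        ::.:..:-===============--172
                       ..:  :                        .....:-=============:-173
                        ....:: :                       ......:++========-:=174
                          .:.:  ::                        .....:-=======-:=175
                             ..:                          :::...::-=====-:=176
                                ..::::                    :   :... :-===--+177
                                .:..:: :                 ::     .:....--:-+178
                                   ...: :::           :  :         ......=+179 243
```

Both views now put the cover's front edge at the closed height to within 2 mm, and pushing the bar further down met firm resistance. Nothing is touching the robot. Handing in.

```bash
python3 -c "
from rig import arm, vision, status, order
print(order.finish_job())"
```

```text
the job is handed in; nothing more can be done
None
```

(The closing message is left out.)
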